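# Stand the fallen counter sign back up in its row

### The job

One of the three counter signs has fallen on its back: push its foot over with the fingertips so that the sign stands upright again, then push it back along the table until the whole front edge of its foot is flush against the rail, in the space between the two standing signs. Only push it: do not lift or carry it, and leave the other two signs and everything else on the bench where they are.

Things in the scene. Friction and masses are not known exactly. Their poses are not given: they have to be found in the camera images.
- sign: the fallen counter sign, an L: white panel (x 16 to 125, z 0 to 6 mm, black ring on its face) on a wooden foot (x 0 to 16, z 0 to 100); both 120 wide (y). Origin: middle of the heel, the outer edge of the L. x: heel to panel top; y: along the heel; z: heel to the foot's front edge. Starts lying on its back: x level, towards the robot, z up. Standing: x up, z towards the rail
- sign_foot (a point): middle of the foot's upper face, (16, 0, 75) mm in the sign's frame. At the start this face is upright, looks towards the robot and reaches 100 mm above the table, at the sign's far end. Pushed here away from the robot (about 1 N) the sign turns about its heel without slipping; tipped about 25 degrees it falls onto its foot by itself
- sign_back (a point): point on the panel's back, (65, 0, 0) mm in the sign's frame: under the lying sign, and 65 mm above the table on the robot's side once it stands. Pushed up to this height the standing sign slides (1 to 3 N) and does not tip. The sign weighs 0.27 to 0.49 kg, mostly in the foot
- sign_front_left (a point): one end of the foot's front lower edge: (0, -60, 100) mm in the sign's frame
- sign_front_right (a point): the other end of that edge: (0, 60, 100) mm in the sign's frame
- rail: straight aluminium stop rail fixed to the table beyond the signs, 560 long, 30 deep, 24 high. Origin: middle of its front face (the side towards the robot), at table height. x axis: level, square to the front face, away from the robot; y axis: along the rail, to the left; the rail fills x 0 to 30 mm
- sign_left: the standing sign at the left, the same size and shape as the fallen one: foot towards the rail, its front edge 2 to 4 mm from it. Origin: middle of the heel, on the table; z up, x from the heel to the foot's front edge. Loose; leave alone
- sign_right: the standing sign at the right, the same size and shape as the fallen one: foot towards the rail, its front edge 2 to 4 mm from it. Origin: middle of the heel, on the table; z up, x from the heel to the foot's front edge. Loose; leave alone
- film_roll: white film roll standing on end, 90 dia x 173 high mm. Origin: centre of its underside, on the table (z up). Loose; leave alone
- applicator: flat grey hand squeegee lying down, 75 x 100 x 18 mm. Origin: centre of its underside, on the table (z up). Loose; leave alone
- knife: grey snap-off knife lying down, 175 long (x axis from handle to blade, 65 behind and 110 ahead of the origin), 24 wide, 20 high mm. Origin: centre of its underside, on the table (z up). Loose; leave alone
- dispenser: black tape dispenser, 110 x 50 x 95 high mm. Origin: centre of its underside, on the table (z up). Loose; leave alone
- tin: open steel tin, 68 dia x 60 high mm. Origin: centre of its underside, on the table (z up). Loose; leave alone
- core: short cardboard core standing on end, 44 dia x 90 high mm. Origin: centre of its underside, on the table (z up). Loose; leave alone

How it is judged:
On the way, in this order (a step that is already met when the one before it is completed fails the run):
1. the fallen sign stands upright on its foot (angle between sign's own x axis and vertical below 0.1 rad and height (world z) of sign below 0.01 m), for 0.2 s.
2. the front edge of its foot is flush against the rail, the sign upright (angle between sign's own x axis and vertical below 0.1 rad and x of each of sign_front_left, sign_front_right in the frame of rail above -0.008 m), for 0.2 s.
At the end, for the whole second after the job is handed in: The sign stands upright (within 4 degrees) and still, both ends of the foot's front edge are within 8 mm of the rail's front face, and its middle is within 65 mm of the rail's middle, between the two other signs (angle between sign's own x axis and vertical below 0.07 rad and x of sign_front_left in the frame of rail between -0.008 and 0.006 m and x of sign_front_right in the frame of rail between -0.008 and 0.006 m and y of sign in the frame of rail between -0.065 and 0.065 m and height (world z) of sign below 0.006 m and linear speed of sign below 0.02 m/s and angular speed of sign below 0.1 rad/s); the robot touches nothing.
It fails at once if the sign is lifted: its heel rises more than 25 mm off the table (height (world z) of sign above 0.025 m).
It fails at once if another sign or a bystander is moved more than 20 mm (distance of any of sign_left, sign_right, film_roll, applicator, knife, dispenser, tin, core from where it was at the start of the episode above 0.02 m).
It also fails if it takes over 54 s, if anything falls off the work surface, if the arm or the gripper's body presses on something with over 40 N, if the wrist force passes 120 N, or if a joint passes its speed limit or range.

### The arm

A 6-joint arm with a two-finger parallel gripper is mounted at the origin on the work surface. World frame = base frame: x ahead of the robot, y to its left, z up, the work surface at z = 0. Lengths are in m, angles in rad, forces in N, time in s.
With the tool pointing down it reaches from about 0.25 to 0.775 m from the base axis. Payload 8.9 kg.
Tool frame: the origin (TCP) lies at the very end of the fingers, on their centre line; the grasp point (between the pads) lies 19 mm behind it (bot.grip_depth is the distance from the TCP to the grasp point, in m); z points along the fingers, y is the line along which they close (so a half turn about z gives the same grasp; the last joint's range is limited). The gripper opens to 85 mm and grips with 20 to 120 N. Pads are 22 mm wide; open, the fingers measure 114 mm over their backs; the gripper's body (76 mm by 85 mm) begins 54 mm behind the grasp point. The pads swing forward as they close: fully open they stand 13 mm farther back than shut.
Start: joints at [0.997, 0.291, -0.153, 1.127, 0, 1.431], TCP at [0.221, 0.476, 0.231] pointing down, gripper open.
Joint ranges: [-2.52, 2.52], [-0.91, 1.74], [-1.3, 1.37], [-1.96, 2.02], [-1.52, 1.47], [-3.14, 3.14]. Speed limits (rad/s): [2.22, 2.22, 2.79, 3.14, 3.14, 3.14].

### API

Orientations are given as [roll, pitch, yaw] about the fixed x, y, z axes, in that order (R = Rz(yaw) Ry(pitch) Rx(roll)).
In Python, from cell import bot, status, get_image gives the robot as it stands (bot), with the cameras as plain functions and the readings (status).
- The arm moves only by the tool send_path, called after "Request:" as a command line: name --argument value ..., lists and objects as JSON in quotes. Schema: {"type":"object","properties":{"rows":{"type":"array","items":{"type":"array","prefixItems":[{"type":"number"},{"type":"array","items":{"type":"number"},"minItems":3,"maxItems":3},{"type":"array","items":{"type":"number"},"minItems":3,"maxItems":3}],"minItems":3,"maxItems":3},"minItems":1,"maxItems":12},"clamp_n":{"type":"number"},"only":{"type":"string"},"quiet":{"type":"boolean"},"lines":{"type":"string"}},"required":["rows"],"additionalProperties":false}. rows is a list of rows, 1 to 12 of them, each written [opening, [dx, dy, dz], [rx, ry, rz]]: the finger opening in m, then dx, dy, dz in shares of the most that a row can go, 1 being 62.5 mm, then a rotation vector rx, ry, rz in normalised numbers (1 is pi rad); each row shifts and turns the commanded pose from where the row before left it, along the tool's axes as they then stand; what a row does not reach is not made up. A row lasts 1/8 s, in which the tool goes at most 0.0625 m and 0.188 rad, less where a joint would pass 70% of its speed; a pose out of reach is approached as far as the arm can. The fingers move at their own pace and stop on an object; clamp_n is the grip in N (left out, the last holds). Time passes only in rows, so rows that do not move let the fingers close. The tool returns the time, the measured TCP pose, the force, the opening and the grip force at its end. only (a regular expression) keeps the lines of the reply that match it, lines (a string "A,B") keeps lines A to B, and quiet returns only ok. No shift or turn number may pass 1 either way. Input that does not fit is refused with a message, and nothing moves.
- status.observe(): the state, without advancing time (a new reading comes with each control period).
- get_image(name): name is "scene" or "side" or "wrist"; returns a dict with "color" (384x512x3 uint8, red, green, blue), "fx", "fy", "cx", "cy" (pixels), "T" (4x4, takes a point from camera to world coordinates); the wrist camera has in their place "mount" (4x4, takes a point from camera to tool coordinates, whose origin is the TCP and whose axes are the flange's). Camera axes: x right, y up, looking along -z (the intrinsics and any distortion apply to the point x, -y, -z); pixel columns grow to the right and rows downward; lengths in m; the calibration is good to about 2 mm. A picture is of the moment at which its call begins: read the wrist's pose just before it. There is no depth.
- bot.hand_in(): hands the job in; it is judged then, once.
The state is a dict: "time": time; "qpos": joint angles; "qd": joint speeds; "effort": joint torques, N m; "tcp_pos": TCP position; "tool_rot": TCP orientation; "contact_force": force on the tool from outside, world axes, zero at the start; "moment": the same for the moment, N m; "gripper_width": finger opening in m; "grip_force": force on a finger pad.
Only numpy, scipy, OpenCV 4.12 (cv2) and the standard library are available. Lean on these libraries where they do the work, as an engineer would, in place of code of your own. Each camera call takes 0.05 s, during which the arm holds its last target. There are 200 camera calls.

## Working session

There is one attempt and no reset: what is moved stays moved. The work goes in short steps, Python scripts to look and compute and a tool call to move; the robot and the scene stay as the last step left them, time stands still between calls to the robot, and variables do not carry over. Pictures are saved under pics/ and viewed, at most 10 in all, crops included, and the job is handed in when it is done.

```bash
ls; mkdir -p pics
```

Run:
```python
from cell import bot, status, get_image
import cv2,numpy as np
np.set_printoptions(precision=4,suppress=True)
s=status.observe();print(s['tcp_pos'],s['tool_rot'],s['time'])
for n in("scene","side"):
    g=get_image(n);cv2.imwrite(f"pics/{n}0.png",cv2.resize(g["color"][:,:,::-1],(800,600),interpolation=cv2.INTER_CUBIC))
    print(n,g["fx"],g["fy"],g["cx"],g["cy"],g["T"],[k for k in g])
```

```text
cell.py
pics
[0.2209 0.4758 0.2307] [-3.1403 -0.0002  2.7068] 0.0
scene 450.91978829774916 450.91978829774916 253.7674385009969 197.228259177529 [[ 0.6154 -0.5624  0.5523  1.3255]
 [ 0.788   0.4244 -0.4459 -0.5864]
 [ 0.0164  0.7096  0.7044  1.1035]
 [ 0.      0.      0.      1.    ]] ['color', 'fx', 'fy', 'cx', 'cy', 'T']
side 410.81637456624713 410.81637456624713 246.7780998862139 194.93967499009088 [[ 0.8679  0.3305 -0.3707  0.0395]
 [-0.4966  0.565  -0.6589 -0.8522]
 [-0.0083  0.756   0.6545  0.9567]
 [ 0.      0.      0.      1.    ]] ['color', 'fx', 'fy', 'cx', 'cy', 'T']
```

View pics/scene0.png

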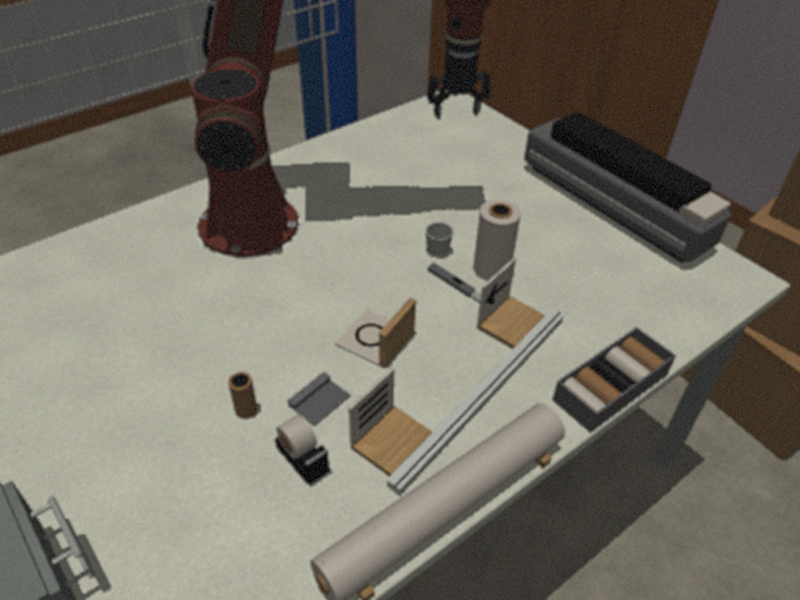

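View pics/side0.png

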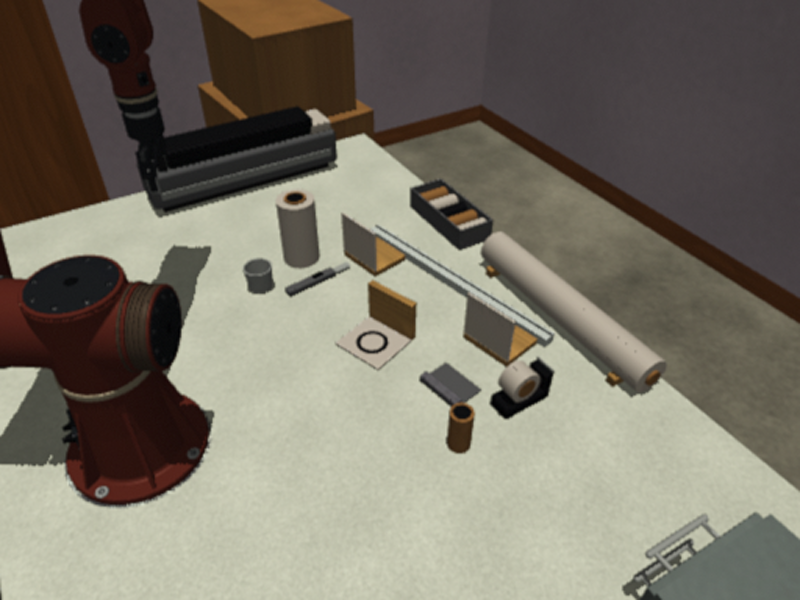

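The scene view shows the fallen sign at about (375,335), with its foot at (398,332). The rail runs from (397,485) to (560,317), and the standing signs are at (390,430) and (510,310). I'll enlarge both views to measure.

Run:
```python
import cv2
for n,x,y,w,h,k in(("scene",205,165,160,150,4),("side",205,130,160,120,5)):
    a=cv2.imread(f"pics/{n}0.png");a=cv2.resize(a,(512,384),interpolation=cv2.INTER_AREA)[y:y+h,x:x+w]
    cv2.imwrite(f"pics/{n}0c.png",cv2.resize(a,None,fx=k,fy=k,interpolation=cv2.INTER_CUBIC))
```

```text
(no output)
```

View pics/scene0c.png

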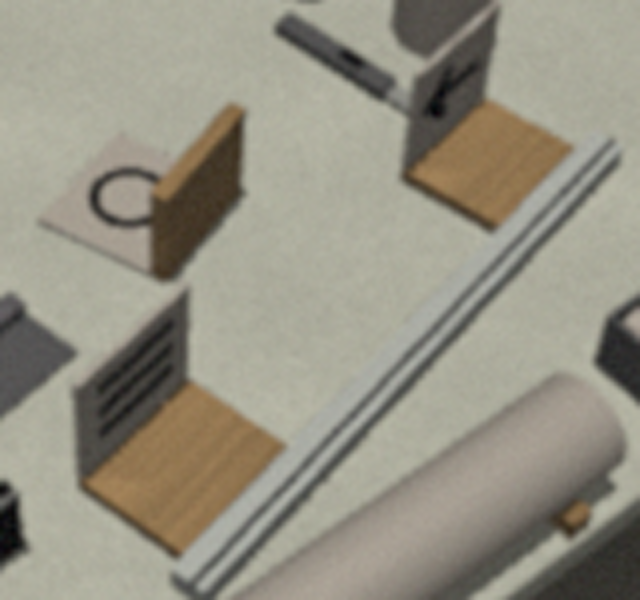

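View pics/side0c.png

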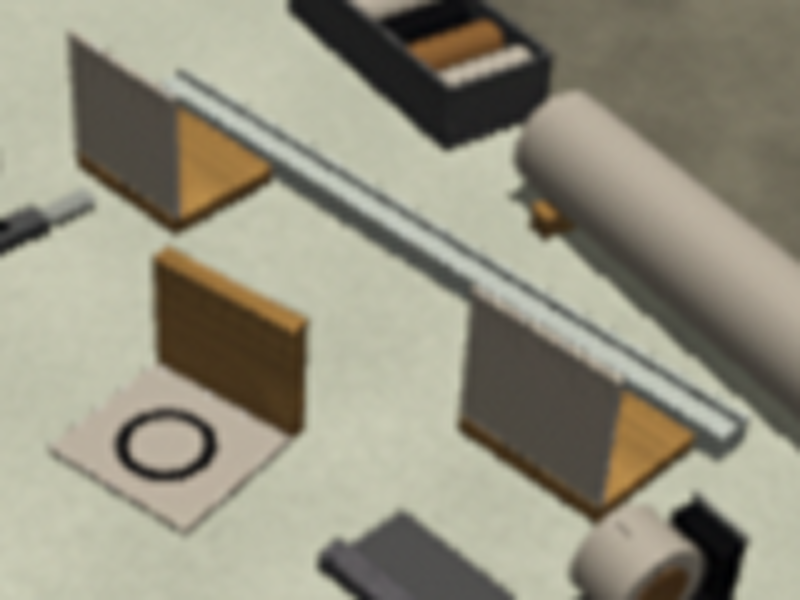

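In these crops the fallen sign's corners are clear in both views, and so are the rail's front top edges and the standing signs' foot corners. Next I'll fit the poses by least squares.

Create geo.py:
```python
import numpy as np
from scipy.optimize import least_squares
from cell import bot, status, get_image
np.set_printoptions(precision=4,suppress=True)
OFF={"scene":(205,165,4),"side":(205,130,5)}
def cams(): return {n:get_image(n) for n in OFF}
def proj(g,P):
    T=g["T"];c=(np.asarray(P)-T[:3,3])@T[:3,:3]
    return np.c_[g["cx"]+g["fx"]*c[:,0]/-c[:,2], g["cy"]+g["fy"]*c[:,1]/c[:,2]]
def pix(n,u,v):
    o=OFF[n];return np.array([(u+.5)/o[2]+o[0]-.5,(v+.5)/o[2]+o[1]-.5])
def fit(G,obs,x0):
    # obs: (cam,u,v, X forward, Y left, Z up in object frame); pose x,y,yaw
    def w(p,o):
        c,s=np.cos(p[2]),np.sin(p[2]);return [p[0]+c*o[3]-s*o[4],p[1]+s*o[3]+c*o[4],o[5]]
    f=lambda p:np.concatenate([proj(G[o[0]],[w(p,o)])[0]-pix(*o[:3]) for o in obs])
    r=least_squares(f,x0,loss="soft_l1");return r.x,f(r.x).reshape(-1,2)
```

Create m.py:
```python
from geo import *
G=cams()
h=.06
sign=[("scene",155,275,0,-h,0),("scene",243,190,0,h,0),("scene",153,203,0,-h,.1),("scene",242,112,0,h,.1),
("scene",40,222,-.125,-h,.006),("scene",122,135,-.125,h,.006),
("side",155,258,-.016,h,.1),("side",302,335,-.016,-h,.1),("side",172,247,0,h,.1),("side",307,320,0,-h,.1),
("side",158,362,-.016,h,.006),("side",300,432,-.016,-h,.006),("side",52,452,-.125,h,.006),("side",185,533,-.125,-h,.006)]
rail=[("scene",174,576,0,-.28,.024),("scene",608,136,0,.28,.024),("side",718,440,0,-.28,.024),("side",178,85,0,.28,.024)]
left=[("scene",405,177,0.0,-h,.016),("scene",495,228,.1,-h,.016),("scene",572,148,.1,h,.016),("side",78,162,0,h,0),("side",178,230,0,-h,0),("side",270,178,.1,-h,0.0),("side",70,33,0,h,.125)]
right=[("scene",83,485,0,-h,.016),("scene",180,553,.1,-h,.016),("scene",285,447,.1,h,.016),("side",462,428,0,h,0),("side",598,520,0,-h,0),("side",692,437,.1,-h,.016)]
for n,o in(("sign",sign),("rail",rail),("left",left),("right",right)):
    p,r=fit(G,o,[.5,0,0]);print(n,p,np.degrees(p[2]));print(r.T)
```

```bash
python3 m.py
```

```text
sign [0.5633 0.0377 0.3416] 19.574881346755685
[[ 1.7809 -0.6236  2.3767  0.6743 -1.2797 -1.2297  0.294  -0.8851  0.0894
   1.2593  0.3905 -1.0312 -0.302   0.3618]
 [ 2.9257  1.2579 -0.4245 -0.6365 -0.9707 -0.7166  0.     -0.0692 -0.1091
   0.4101  0.3035  1.8648 -0.89   -0.0165]]
rail [0.7513 0.0955 0.1959] 11.226039319223851
[[-0.4355 -0.2208  2.5621 -0.5315]
 [-1.0021  0.498  -0.6924 -1.8543]]
left [0.599  0.2702 0.2083] 11.936689567435206
[[-1.0833  1.4171  1.5564  0.0876  0.2264  1.3251 -0.0138]
 [-2.287  -0.5801 -0.3123  1.0078  1.5099  1.0882 -0.3547]]
right [ 0.6856 -0.1239  0.2057] 11.788172423930725
[[-1.5549  0.7041  1.2229 -0.4011 -0.0666  1.5998]
 [-2.364   0.5058 -0.1668  0.3032  1.2272 -0.3631]]
```

The scene camera sees the foot's end face, so some of my corner picks were assigned wrongly. I'll fix those and check with a wireframe overlay.

Run:
```python
s=open('m.py').read()
s=s.replace('("scene",155,275,0,-h,0)','("scene",152,271,-.016,-h,.006)').replace('("scene",153,203,0,-h,.1)','("scene",152,195,-.016,-h,.1)').replace('("scene",495,228,.1,-h,.016)','("scene",495,228,.1,-h,0)').replace('("scene",405,177,0.0,-h,.016)','("scene",404,180,0,-h,0)').replace('("scene",180,553,.1,-h,.016)','("scene",180,555,.1,-h,0)').replace('("scene",83,485,0,-h,.016)','("scene",80,487,0,-h,0)')
s=s.split('for n,o')[0]+'''
import cv2,itertools
I={n:cv2.imread(f"pics/{n}0c.png") for n in OFF}
def draw(p,boxes,col):
    c,sn=np.cos(p[2]),np.sin(p[2])
    for x0,x1,y0,y1,z0,z1 in boxes:
        V=np.array(list(itertools.product((x0,x1),(y0,y1),(z0,z1))))
        W=np.c_[p[0]+c*V[:,0]-sn*V[:,1],p[1]+sn*V[:,0]+c*V[:,1],V[:,2]]
        for n in OFF:
            o=OFF[n];q=(proj(G[n],W)-o[:2]+.5)*o[2]-.5
            for i in range(8):
                for b in(1,2,4):
                    if not i&b: cv2.line(I[n],q[i].astype(int).tolist(),q[i|b].astype(int).tolist(),col,1,cv2.LINE_AA)
st=[(0,.1,-h,h,0,.016),(0,.006,-h,h,.016,.125)]
P={}
for n,o,b,c in(("sign",sign,[(-.016,0,-h,h,0,.1),(-.125,-.016,-h,h,0,.006)],(0,0,255)),("rail",rail,[(0,.03,-.28,.28,0,.024)],(255,0,0)),("left",left,st,(255,0,255)),("right",right,st,(255,0,255))):
    p,r=fit(G,o,[.5,0,0]);P[n]=p;print(n,p,np.degrees(p[2]),np.abs(r).max());draw(p,b,c)
r=P["rail"];R=np.array([[np.cos(r[2]),np.sin(r[2])],[-np.sin(r[2]),np.cos(r[2])]])
for n in P: print(n,"in rail",R@(P[n][:2]-r[:2]))
cv2.imwrite("pics/ov.png",np.hstack([cv2.resize(I["scene"][:600],(400,375)),cv2.resize(I["side"],(400,300)) if 0 else cv2.copyMakeBorder(cv2.resize(I["side"],(400,300)),0,75,0,0,0)]))
'''
open('m.py','w').write(s)
```

```bash
python3 m.py
```

```text
sign [0.5645 0.0404 0.3667] 21.007971509052116 1.4299971774268556
rail [0.7513 0.0955 0.1959] 11.226039319223851 2.5620985898302706
left [0.5982 0.2729 0.2024] 11.59630421734706 2.23188573768104
right [ 0.6842 -0.1228  0.1987] 11.385733452724939 2.6505884218235565
sign in rail [-0.1939 -0.0177]
rail in rail [0. 0.]
left in rail [-0.1156  0.2038]
right in rail [-0.1083 -0.2011]
```

View pics/ov.png

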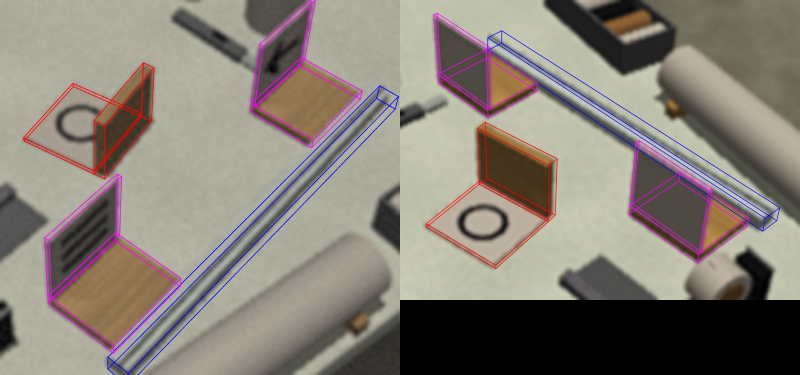

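The red wireframe matches the fallen sign well: heel (0.5645, 0.040), yaw 21°. The rail fit is about 9 mm too far, because the standing signs have to be 2 to 4 mm from it; its yaw is about 11.3°. Now I'll move over the sign with the fingers spread along the heel.

Units first: shifts go in shares of 62.5 mm and turns go in shares of pi rad. So -0.01 m is -0.16, -0.16 rad / 3.1416 = -0.0509.

Request:
send_path --rows '[[0.06,[0,0,-0.16],[0,0,-0.0509]],[0.06,[0,0,-0.16],[0,0,-0.0509]],[0.06,[0,0,-0.16],[0,0,-0.0509]],[0.06,[0,0,-0.16],[0,0,-0.0509]],[0.06,[0,0,-0.16],[0,0,-0.0509]]]'

```text
time: 0.92
tcp_pos: [0.2211, 0.4761, 0.2816]
tool_rot: [-3.141, -0.0, -2.771]
contact_force: [0.6, -0.2, -0.3]
gripper_width: 0.0599
grip_force: 0.0
```

Request:
send_path --rows '[[0.06,[-0.1568,-0.848,0],[0,0,0]],[0.06,[-0.1568,-0.848,0],[0,0,0]],[0.06,[-0.1568,-0.848,0],[0,0,0]],[0.06,[-0.1568,-0.848,0],[0,0,0]],[0.06,[-0.1568,-0.848,0],[0,0,0]],[0.06,[-0.1568,-0.848,0],[0,0,0]],[0.06,[-0.1568,-0.848,0],[0,0,0]],[0.06,[-0.1568,-0.848,0],[0,0,0]],[0.06,[-0.1568,-0.848,0],[0,0,0]],[0.06,[-0.1568,-0.848,0],[0,0,0]],[0.06,[0,0,0],[0,0,0]]]'

```text
time: 2.3
tcp_pos: [0.5033, 0.0132, 0.2808]
tool_rot: [-3.141, -0.0, -2.781]
contact_force: [-0.1, 0.7, -0.3]
gripper_width: 0.06
grip_force: 0.0
```

To row units: 0.054 m is 0.864.

Request:
send_path --rows '[[0.06,[0,0,0.864],[0,0,0]],[0.06,[0,0,0.864],[0,0,0]],[0.06,[0,0,0.864],[0,0,0]],[0.06,[0,0,0.864],[0,0,0]],[0.06,[0,0,0],[0,0,0]]]'

```text
time: 2.92
tcp_pos: [0.4984, 0.0172, 0.0627]
tool_rot: [3.138, -0.006, -2.776]
contact_force: [-0.9, 0.4, 0.7]
gripper_width: 0.0599
grip_force: 0.0
```

Request:
send_path --rows '[[0.06,[-0.128,0,0],[0,0,0]],[0.06,[-0.128,0,0],[0,0,0]],[0.06,[-0.128,0,0],[0,0,0]],[0.06,[-0.096,0,0],[0,0,0]],[0.06,[-0.096,0,0],[0,0,0]],[0.06,[-0.096,0,0],[0,0,0]],[0.06,[-0.096,0,0],[0,0,0]],[0.06,[-0.096,0,0],[0,0,0]]]'

```text
time: 3.92
tcp_pos: [0.5527, 0.0355, 0.0653]
tool_rot: [3.142, -0.0, -2.776]
contact_force: [-0.3, -0.5, -0.1]
gripper_width: 0.0601
grip_force: 0.2
```

To row units: -0.006 m is -0.096.

Request:
send_path --rows '[[0.06,[-0.096,0,0],[0,0,0]],[0.06,[-0.096,0,0],[0,0,0]]]'

```text
time: 4.18
tcp_pos: [0.564, 0.0398, 0.0653]
tool_rot: [3.142, 0.0, -2.776]
contact_force: [-0.5, 0.2, 0.0]
gripper_width: 0.0599
grip_force: 0.0
```

To row units: -0.006 m is -0.096.

Request:
send_path --rows '[[0.06,[-0.096,0,0],[0,0,0]],[0.06,[-0.096,0,0],[0,0,0]],[0.06,[-0.096,0,0],[0,0,0]],[0.06,[-0.096,0,0],[0,0,0]],[0.06,[-0.096,0,0],[0,0,0]],[0.06,[-0.096,0,0],[0,0,0]],[0.06,[0,0,0],[0,0,0]]]'

```text
time: 5.05
tcp_pos: [0.5976, 0.0527, 0.0653]
tool_rot: [-3.142, 0.0, -2.776]
contact_force: [-0.2, -0.5, -0.6]
gripper_width: 0.0597
grip_force: 0.0
```

Run:
```python
from geo import *;import cv2
G=cams()
a=[cv2.resize(G[n]["color"][y:y+150,x:x+160,::-1],None,fx=2.5,fy=2.5,interpolation=cv2.INTER_CUBIC) for n,x,y in(("scene",205,165),("side",205,120))]
cv2.imwrite("pics/t1.png",np.hstack(a))
```

```text
(no output)
```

View pics/t1.png

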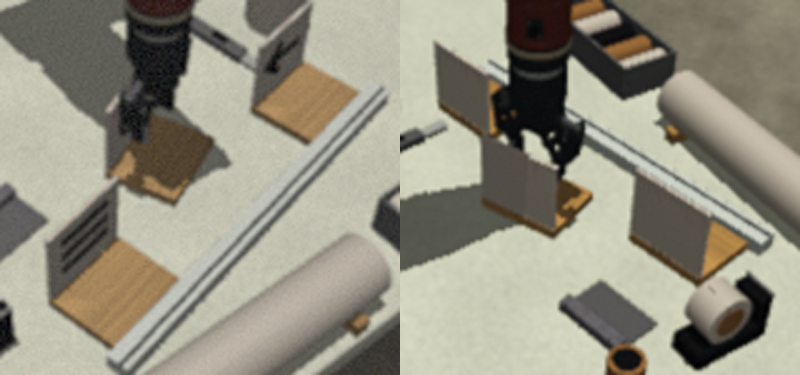

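The sign is standing, with the fingers above its foot and clear of the panel. Next: straight up, back over the panel, then re-measure.

To row units: -0.05 m is -0.8, 0.045 m is 0.72.

Request:
send_path --rows '[[0.06,[0,0,-0.48],[0,0,0]],[0.06,[0,0,-0.8],[0,0,0]],[0.06,[0,0,-0.8],[0,0,0]],[0.06,[0,0,-0.8],[0,0,0]],[0.06,[0.72,0,0],[0,0,0]],[0.06,[0.72,0,0],[0,0,0]],[0.06,[0.72,0,0],[0,0,0]],[0.06,[0.48,0,0],[0,0,0]],[0.06,[0,0,0],[0,0,0]]]'

```text
time: 6.28
tcp_pos: [0.4414, -0.0068, 0.2457]
tool_rot: [-3.141, -0.0, -2.778]
contact_force: [0.3, -0.7, -0.4]
gripper_width: 0.0601
grip_force: 0.0
```

Run:
```python
from geo import *;import cv2
G=cams()
a=[cv2.resize(G[n]["color"][y:y+100,x:x+80,::-1],None,fx=5,fy=5,interpolation=cv2.INTER_CUBIC) for n,x,y in(("scene",230,190),("side",225,155))]
cv2.imwrite("pics/t2.png",np.hstack(a))
```

```text
(no output)
```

View pics/t2.png

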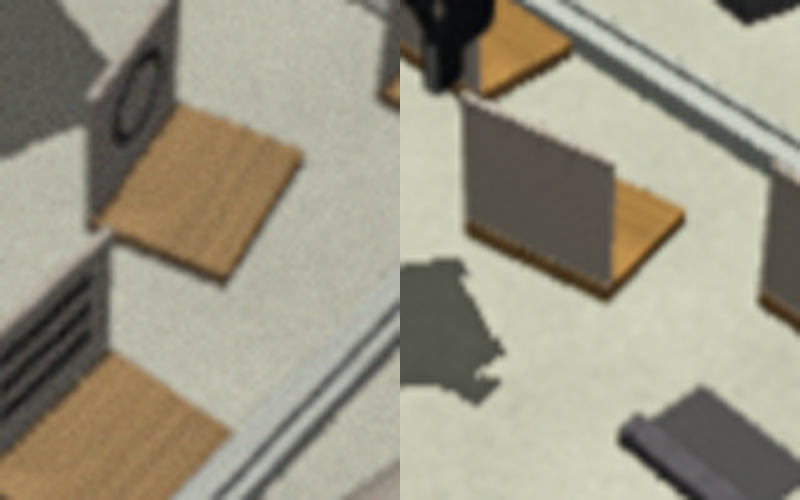

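Upright on its foot, clearly visible in both views. Now fit it.

Run:
```python
import geo;from geo import *
geo.OFF.update(scene=(230,190,5),side=(225,155,5))
G=cams();h=.06
p,r=fit(G,[("scene",225,285,.1,-h,0),("scene",302,152,.1,h,.016),("scene",92,230,0,-h,0),("scene",89,97,0,-h,.125),("side",68,234,0,h,0),("side",210,300,0,-h,0),("side",285,212,.1,-h,.016),("side",62,92,0,h,.125),("side",214,165,0,-h,.125)],[.56,.04,.36])
print(p,np.degrees(p[2]),np.abs(r).max())
a=.198;u=np.array([np.cos(a),np.sin(a)]);l=np.array([-u[1],u[0]]);rail=np.array([.7513,.0955])-.009*u
d=p[:2]-rail;print("heel in rail",d@u,d@l)
print("start TCP",p[:2]-.09*u)
for y in(-h,h):
    f=np.array([np.cos(p[2])*.1-np.sin(p[2])*y,np.sin(p[2])*.1+np.cos(p[2])*y]);print("front x",(d+f)@u)
```

```text
[0.5609 0.0412 0.4196] 24.04312797234896 1.3070895978329418
heel in rail -0.18833009919760907 -0.015830461148158476
start TCP [0.4727 0.0235]
front x -0.07758678879962329
front x -0.10396539858491927
```

To row units: 0.023 m is 0.368, -0.02 m is -0.32, 0.166 rad / 3.1416 = 0.0528.

Request:
send_path --rows '[[0.085,[0,0,0],[0,0,0.0528]],[0.085,[-0.32,0.368,0],[0,0,0]],[0.085,[0,0,0],[0,-0.0477,0]],[0.085,[0,0,0],[0,-0.0477,0]],[0.085,[0,0,0],[0,-0.0477,0]],[0.085,[0,0,0],[0,-0.0477,0]],[0.085,[0,0,0],[0,0,0]]]'

```text
time: 7.35
tcp_pos: [0.4552, 0.0206, 0.2429]
tool_rot: [3.139, 0.596, -2.945]
contact_force: [-0.3, -0.2, 0.4]
gripper_width: 0.0849
grip_force: 0.0
```

```bash
python3 -c "
from cell import bot, status, get_image;s=status.observe();import numpy as np;print(s['qpos'])
from scipy.spatial.transform import Rotation as R
p=np.array(s['tcp_pos']);r=R.from_euler('xyz',s['tool_rot']);u=np.array([.9805,.1967,0]);print(r.as_matrix());d=p-[.7425,.0937,0];print('rail',d@u,d@[-.1967,.9805,0]);print('z.045 move',r.inv().apply(np.array([0,0,.045-p[2]])), 'fwd',r.inv().apply(u))"
```

```text
[-0.32256019 -0.2831411  -0.89807288  0.42444271  0.28463193 -0.44196177]
[[-0.8114681  -0.19669545  0.55030031]
 [-0.16160717  0.98046245  0.11214501]
 [-0.5616072   0.00206962 -0.82740139]]
rail -0.29606371773269247 -0.015116317868263729
z.045 move [ 0.11113523 -0.00040955  0.16373267] fwd [-8.27432599e-01 -2.91988103e-06  5.61628378e-01]
```

Run:
```python
from geo import *
G=cams();g=G["scene"]
for n,u,v in(("applicator L",352,392),("applicator tip",322,375),("appl",290,402),("knife handle",430,268),("tin",438,250)):
    f=lambda q:proj(g,[[q[0],q[1],.01]])[0]-np.array([u*.64,v*.64])
    print(n,least_squares(f,[.5,0]).x)
```

```text
applicator L [ 0.5997 -0.1079]
applicator tip [ 0.5281 -0.1307]
appl [ 0.5472 -0.2177]
knife handle [0.4102 0.2505]
tin [0.3717 0.3079]
```

Request:
send_path --rows '[[0.085,[0.4448,0,0.656],[0,0,0]],[0.085,[0.4448,0,0.656],[0,0,0]],[0.085,[0.4448,0,0.656],[0,0,0]]]'

```text
time: 7.82
tcp_pos: [0.4625, 0.0194, 0.0969]
tool_rot: [-3.139, 0.602, -2.94]
contact_force: [1.5, -0.1, 0.2]
gripper_width: 0.085
grip_force: 0.0
```

To row units: 0.041 m is 0.656, 0.0278 m is 0.4448.

Request:
send_path --rows '[[0.085,[0.4448,0,0.656],[0,0,0]],[0.085,[0,0,0],[0,0,0]],[0.085,[-0.264,0,0.1792],[0,0,0]],[0.085,[-0.264,0,0.1792],[0,0,0]],[0.085,[-0.264,0,0.1792],[0,0,0]],[0.085,[-0.1328,0,0.0896],[0,0,0]],[0.085,[-0.1328,0,0.0896],[0,0,0]]]'

```text
time: 8.7
tcp_pos: [0.539, 0.0361, 0.0496]
tool_rot: [-3.14, 0.602, -2.941]
contact_force: [0.0, -0.4, -0.6]
gripper_width: 0.0849
grip_force: 0.0
```

Request:
send_path --rows '[[0.085,[-0.1328,0,0.0896],[0,0,0]],[0.085,[-0.1328,0,0.0896],[0,0,0]],[0.085,[-0.1328,0,0.0896],[0,0,0]],[0.085,[-0.1328,0,0.0896],[0,0,0]],[0.085,[-0.1328,0,0.0896],[0,0,0]],[0.085,[0,0,0],[0,0,0]]]'

```text
time: 9.45
tcp_pos: [0.5875, 0.0459, 0.0481]
tool_rot: [-3.141, 0.601, -2.942]
contact_force: [0.3, -0.7, 0.5]
gripper_width: 0.0853
grip_force: 0.0
```

To row units: -0.0066 m is -0.1056, 0.0045 m is 0.072.

Request:
send_path --rows '[[0.085,[-0.1056,0,0.072],[0,0,0]],[0.085,[-0.1056,0,0.072],[0,0,0]],[0.085,[-0.1056,0,0.072],[0,0,0]],[0.085,[-0.1056,0,0.072],[0,0,0]],[0.085,[-0.1056,0,0.072],[0,0,0]]]'

```text
time: 10.07
tcp_pos: [0.626, 0.054, 0.0478]
tool_rot: [3.142, 0.6, -2.942]
contact_force: [-0.7, -1.1, -2.0]
gripper_width: 0.0847
grip_force: 0.6
```

Run:
```python
from geo import *;import cv2
G=cams()
a=[cv2.resize(G[n]["color"][y:y+100,x:x+80,::-1],None,fx=5,fy=5,interpolation=cv2.INTER_CUBIC) for n,x,y in(("scene",240,200),("side",235,155))]
cv2.imwrite("pics/t3.png",np.hstack(a))
```

```text
(no output)
```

View pics/t3.png

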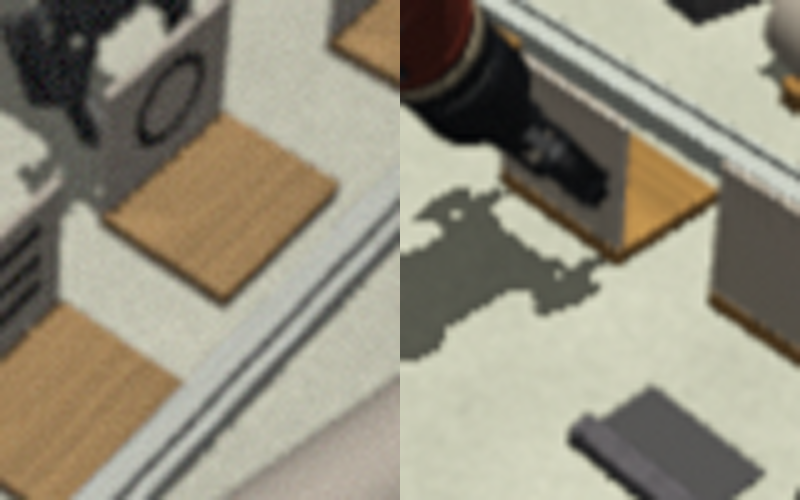

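The sign stands and its foot is now parallel to the rail, with a gap of roughly 20 mm at (235,300). I'll keep pushing in small steps and watch the force.

To row units: -0.0041 m is -0.0656, 0.0028 m is 0.0448.

Request:
send_path --rows '[[0.085,[-0.0656,0,0.0448],[0,0,0]],[0.085,[-0.0656,0,0.0448],[0,0,0]],[0.085,[-0.04,0,0.0272],[0,0,0]]]'

```text
time: 10.55
tcp_pos: [0.6384, 0.0565, 0.0479]
tool_rot: [-3.142, 0.6, -2.942]
contact_force: [-2.4, -0.2, 0.3]
gripper_width: 0.0852
grip_force: 1.1
```

Request:
send_path --rows '[[0.085,[-0.04,0,0.0272],[0,0,0]]]'

```text
time: 10.68
tcp_pos: [0.6412, 0.0571, 0.0479]
tool_rot: [3.142, 0.6, -2.942]
contact_force: [-2.8, 0.0, 1.7]
gripper_width: 0.0852
grip_force: 1.1
```

Request:
send_path --rows '[[0.085,[-0.04,0,0.0272],[0,0,0]]]'

```text
time: 10.8
tcp_pos: [0.6442, 0.0577, 0.0479]
tool_rot: [3.142, 0.6, -2.942]
contact_force: [-2.1, -0.0, 1.1]
gripper_width: 0.0852
grip_force: 1.0
```

To row units: -0.0017 m is -0.0272, 0.0011 m is 0.0176.

Request:
send_path --rows '[[0.085,[-0.0272,0,0.0176],[0,0,0]]]'

```text
time: 10.92
tcp_pos: [0.6462, 0.0581, 0.0479]
tool_rot: [3.142, 0.6, -2.942]
contact_force: [-1.8, -1.7, 0.4]
gripper_width: 0.0848
grip_force: 0.9
```

Request:
send_path --rows '[[0.085,[-0.0272,0,0.0176],[0,0,0]]]'

```text
time: 11.05
tcp_pos: [0.6472, 0.0582, 0.0475]
tool_rot: [-3.142, 0.598, -2.943]
contact_force: [-14.1, -4.7, 7.8]
gripper_width: 0.0848
grip_force: 7.3
```

Contact with the rail: the force jumped to 14 N. One more small nudge to seat both ends, then back off and look.

To row units: -0.0008 m is -0.0128, 0.0006 m is 0.0096.

Request:
send_path --rows '[[0.085,[-0.0128,0,0.0096],[0,0,0]],[0.085,[0,0,0],[0,0,0]],[0.085,[0,0,0],[0,0,0]]]'

```text
time: 11.42
tcp_pos: [0.6471, 0.0583, 0.047]
tool_rot: [3.141, 0.597, -2.943]
contact_force: [-12.2, -3.4, 7.1]
gripper_width: 0.0851
grip_force: 6.2
```

Request:
send_path --rows '[[0.085,[0.0656,0,-0.0448],[0,0,0]],[0.085,[0.1328,0,-0.0896],[0,0,0]],[0.085,[0.264,0,-0.1792],[0,0,0]],[0.085,[0.528,0,-0.36],[0,0,0]],[0.085,[0.528,0,-0.36],[0,0,0]],[0.085,[0.528,0,-0.36],[0,0,0]],[0.085,[0,0,0],[0,0,0]]]'

```text
time: 12.3
tcp_pos: [0.4939, 0.0281, 0.0469]
tool_rot: [3.14, 0.597, -2.944]
contact_force: [0.7, 0.5, 0.2]
gripper_width: 0.0849
grip_force: 0.0
```

Run:
```python
from geo import *;import cv2
G=cams()
a=[cv2.resize(G[n]["color"][y:y+100,x:x+80,::-1],None,fx=5,fy=5,interpolation=cv2.INTER_CUBIC) for n,x,y in(("scene",250,200),("side",250,150))]
cv2.imwrite("pics/t4.png",np.hstack(a))
```

```text
(no output)
```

View pics/t4.png

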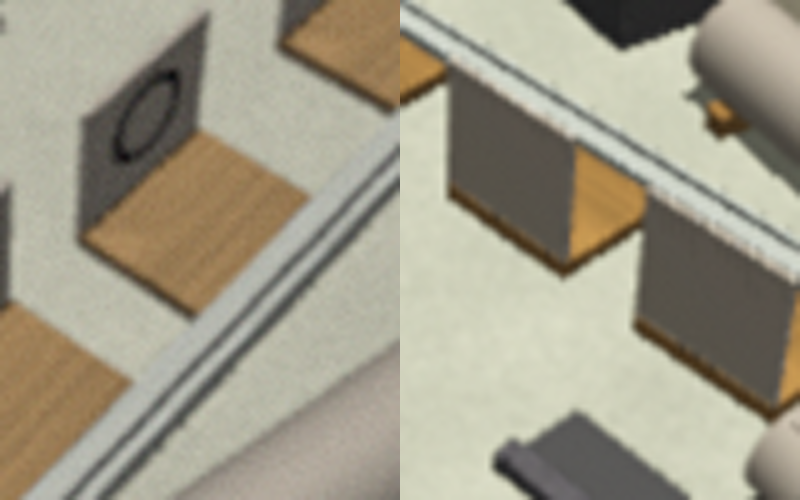

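The foot's front edge meets the rail along its whole length, from (190,318) to (312,198). The sign is upright and sits between the other two, which haven't moved, and the gripper is clear. Handing in.

```bash
python3 -c "from cell import bot, status, get_image;print(bot.hand_in())"
```

```text
the job is handed in; nothing more can be done
None
```

The sign is upright again and, in the last pictures, its foot is flush against the rail between the two other signs, which look unmoved; I handed the job in at about 12 s of robot time, and no verdict came back.

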